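# Lock the bayonet lid of a sample pot and hold the pot up by it

## Task

Close the ribbed sample pot that stands in the cradle: take the lid with the straight upright bar grip, set it right down into the pot's mouth with the bar in line with the two dots on the rim, and turn it clockwise (seen from above) to its stop, where the bar lines up with the pot's two side ribs and the lid is locked. Then lift the pot by that lid straight up out of its cradle until its underside is about 15 cm above the table, and finish while still holding it there over the cradle, level and steady, without putting it down or letting go. Keep the pot upright, do not lift it before the lid is locked, and leave the other jars, lids, spoon, tags and marker where they are.

Things in the scene. Friction and masses are not known exactly. Their poses are not given: they have to be found in the camera images.
- sample_pot: Open stainless pot, 88 mm across, 85 mm high, wall 4 mm, about 0.4 kg, loose in the cradle, its underside 8 mm above the table. Origin: centre of the underside, z up. Two vertical ribs (8 mm wide, radius 42 to 50 mm) run up its outside at +x and -x. Two 7 mm dots on the outside of the rim, at 70 and 250 degrees counterclockwise from +x seen from above, mark where the lid goes in.
- pot_mouth (a point): Centre of the pot's mouth, level with the rim, axes as the pot. Inside 80 mm wide at the rim, 76 mm from 5 mm down. 5 to 10 mm down two lugs stand inward to radius 31 mm, from -18 to +26 degrees about +x and about -x, with a stop at each clockwise end. A lid drops in with its bar 40 to 145 degrees counterclockwise of the ribs (best 70) and is locked at 0; stops 1 to 3 degrees beyond.
- pot_lid: The pot's stainless bayonet lid, 0.12 kg, right way up on the table: flange 85 mm across, 20 to 26 mm above the origin; plug below it 54 mm across with bevelled foot; two tongues on the plug along +x and -x to radius 36 mm, 12 mm wide, rounded, 1 to 8 mm above the origin. Origin: centre of the plug's underside, z up, x along the bar grip; both ends are alike, half a turn makes no difference.
- lid_grip (a point): Where to pinch the lid: on its axis, 48 mm above the lid's origin, in the black upright bar grip (58 mm long along the lid's x, 11 mm thick along y, from 26 to 56 mm above the lid's origin). Fingertips no lower than 28 mm above the origin. Fully in, the flange rests on the rim and this point is 28 mm above the mouth; play 2 mm sideways. Once locked the lid rises 2 mm before it carries the pot.
- pot_cradle: Fixed black cradle: base plate 150 x 128 x 8 mm with two slotted blocks at +x and -x (slots 12 mm wide, for the pot's ribs) and two pads at +y and -y, all up to 31 mm above its underside. It keeps the pot from turning; the pot lifts straight up out of it. The pot's x lies along the cradle's x. Origin: centre of the underside, z up.
- plain_lid: Bystander: ordinary stainless lift-off jar lid, 86 mm across, 37 mm high, domed, with a small two-leaf knob and a paper tag; not the pot's lid. It and the pot's lid may have changed places. Origin: centre of the underside.
- open_jar: Bystander: open stainless jar without ribs, 89 mm across, 69 mm high. Origin: centre of the underside.
- closed_jar: Bystander: stainless jar without ribs, 89 mm across, 69 mm high, closed with an ordinary lid (in all 104 mm high). Origin: centre of the underside.
- spoon: Bystander: steel spoon, 188 x 39 x 16 mm, lying flat. Origin: centre of the underside, x along it.
- tag_pile: Bystander: pile of cut paper tags, 47 x 33 x 10 mm. Origin: centre of the underside.
- marker: Bystander: marker pen, 135 mm long, 16 mm thick, lying along its y. Origin: centre of the underside.
Mind the look-alikes: they are no part of the job. What is shaped like the pot_cradle but white is not meant.

How it is judged:
On the way, in this order (a step that is already met when the one before it is completed fails the run):
1. the lid is fully down in the pot's mouth, not yet locked, the pot standing in its cradle (z of pot_lid in the frame of sample_pot between 0.061 and 0.069 m and horizontal distance between pot_lid and sample_pot below 0.005 m and z of sample_pot in the frame of pot_cradle below 0.014 m and angle between the x axis of pot_lid and the x axis of sample_pot, either way round above 0.5 rad), for 0.1 s.
2. the lid is turned to its locked position (bar along the ribs within 12 degrees), still fully down, the pot still in its cradle (z of pot_lid in the frame of sample_pot between 0.061 and 0.069 m and horizontal distance between pot_lid and sample_pot below 0.005 m and z of sample_pot in the frame of pot_cradle below 0.014 m and angle between the x axis of pot_lid and the x axis of sample_pot, either way round below 0.21 rad), for 0.1 s.
3. the pot is lifted clear, its underside more than 10 cm above the table (height (world z) of sample_pot above 0.1 m and contact force between sample_pot and pot_cradle below 0.1 N), for 0.2 s.
At the end, for the whole second after the job is handed in: For the last second the pot hangs from its locked lid (bar within 15 degrees of the ribs), lid in the fingers, nothing else touching the pot, underside 10 to 21 cm above the table, within 6 cm sideways of the cradle, pot and lid level within 8 degrees, under 3 cm/s and 0.3 rad/s (all of step 3 and height (world z) of sample_pot below 0.21 m and z of pot_lid in the frame of sample_pot between 0.061 and 0.069 m and horizontal distance between sample_pot and pot_cradle below 0.06 m and angle between each of sample_pot, pot_lid's own z axis and vertical below 0.14 rad and linear speed of sample_pot below 0.03 m/s and angular speed of sample_pot below 0.3 rad/s and angle between the x axis of pot_lid and the x axis of sample_pot, either way round below 0.26 rad and contact force between pot_lid and the fingers above 1 N and contact force between pot_lid and sample_pot above 1 N and contact force between sample_pot and the fingers below 0.3 N); the arm keeps its last pose, push and grip.
It fails at once if the pot is raised out of its cradle while the lid is not locked (z of sample_pot in the frame of pot_cradle above 0.03 m and angle between the x axis of pot_lid and the x axis of sample_pot, either way round above 0.35 rad).
It fails at once if the pot is tipped by more than 17 degrees (angle between sample_pot's own z axis and vertical above 0.3 rad).
It fails at once if a bystander is moved by more than 3 cm (distance of any of plain_lid, open_jar, closed_jar, spoon, tag_pile, marker from where it was at the start of the episode above 0.03 m).
It also fails if it takes over 51 s, if anything falls off the work surface, if the arm or the gripper's body presses on something with over 40 N, if the wrist force passes 120 N, or if a joint passes its speed limit or range.

## Robot

A 6-joint arm with a two-finger parallel gripper is mounted at the origin on a cart in front of the work surface, level with it; the furniture and walls round the work are solid. World frame = base frame: x ahead of the robot, y to its left, z up, the work surface at z = 0. Lengths are in m, angles in rad, forces in N, time in s.
With the tool pointing down it reaches from about 0.4 to 0.825 m from the base axis. Payload 7 kg.
Tool frame: the origin (TCP) lies on the centre line of the jaws, within the pads' length; the fingertips stand 14 mm ahead of it and the grasp point (between the pads) lies 5 mm behind it; z points along the fingers, y is the line along which they close (so a half turn about z gives the same grasp; the last joint's range is limited). The gripper opens to 88 mm and grips with 3 to 60 N. Pads are 19 mm wide; open, the fingers measure 130 mm over their backs; the gripper's body (78 mm by 193 mm) begins 47 mm behind the grasp point.
Start: joints at [-1.019, 0.359, 0.012, 0, -1.224, -0.288], TCP at [0.176, -0.652, 0.21] pointing down, gripper open.
Joint ranges: [-3.07, 3.07], [-1.43, 2.12], [-1.02, 1.25], [-3.03, 1.67], [-3.05, -0], [-3.03, 3.03]. Speed limits (rad/s): [2.39, 2.39, 3.01, 3.14, 3.14, 3.14].

## Interface

Orientations are given as [roll, pitch, yaw] about the fixed x, y, z axes, in that order (R = Rz(yaw) Ry(pitch) Rx(roll)).
In Python, from station import arm gives the robot as it stands.
- The arm moves only by the tool move_arm, never from a script. Its argument "rows" is a list of rows, each an object with "translation": the shift along the tool's x, y, z in cm, a list of three; "rot": the turn, a rotation vector about the tool's x, y, z in degrees, a list of three; "hand": the closure, from 0 (fully open) to 1 (shut). A call has 1 to 8 rows; each row is the pose to reach, as a shift and turn from the pose commanded when the call began, along the tool's axes at that moment; what a row does not reach only later rows make up. A row lasts 1/12 s, in which the tool goes at most 41.7 mm and 7.16 degrees, less where a joint would pass 70% of its speed; a pose out of reach is approached as far as the arm can. A call with a gripper value outside its range is refused whole. The fingers move at their own pace and stop on an object; "squeeze" is the grip in N (left out, the last holds). Time passes only in rows, so rows that repeat a pose let the fingers close. It gives the time, the measured TCP pose, the force, the opening and the grip force at its end, in the units of the state.
- arm.get_state(): the state, without advancing time (a new reading comes with each control period).
- arm.grab_frame(name): name is "side" or "top"; returns (picture, depth): 420x560x3 uint8, red, green, blue; 420x560 float32, m along the optical axis (not along the pixel's ray), 0 where there is no reading.
- arm.camera_params(name): a dict with "vfov" (degrees; the focal length in pixels is half the picture's height over the tangent of half this angle, whatever the lens; pixels are square), "cx", "cy" (the principal point, pixels), "k1" (the pictures are not rectified: a ray, as slopes to the right and down, at radius r is drawn at 1 + k1 r^2 times it, then the intrinsics apply), "position" and "orientation" of the camera in the world. Camera axes: x right, y down, z forward; pixel columns grow to the right and rows downward; lengths in m; the calibration is good to about 2 mm. A picture is of the moment at which its call begins. camera_params takes no time and is no camera call.
- arm.job_done(): hands the job in; it is judged then, once.
Trained networks look in the newest picture that a camera, given by its name, has taken for a name from the list of things; names that differ only in an ending like _2 or _b are one class to them, and where a whole thing is asked for, a point or a joint stands for the part that bears it (a point fixed in the world has none). Each returns a list of dicts, best first, with "p" (0 to 1); they miss things now and then, are a little off and sometimes report something else, mostly with a low value. They report only what shows in the picture. A call takes as long as a camera call. They do not tell look-alikes from the thing itself.
- arm.search_frame(label, camera): "point" ([x, y, z] in m, in the coordinates of the camera as it stood for that picture, good to about 4 mm: the middle of the surface that is visible of it).
- arm.pinpoint(label, camera): "point" ([x, y, z] in m, in the coordinates of the camera as it stood for that picture, good to about 4 mm: a listed point, or the origin of a listed thing).
The state is a dict: "t": time; "q": joint angles; "qd": joint speeds; "joint_efforts": joint torques, N m; "eef_pos": TCP position; "ee_rot": TCP orientation; "force": force on the tool from outside, world axes, zero at the start; "moment": the same for the moment, N m; "width": finger opening in m; "gripper_force": force on a finger pad.
Only numpy, scipy, OpenCV 4.12 (cv2) and the standard library are available. Lean on these libraries where they do the work, as an engineer would, in place of code of your own. Each camera call takes 0.05 s, during which the arm holds its last target. There are 200 camera calls.

## Working session

There is one attempt and no reset: what is moved stays moved. The work goes in short steps, Python scripts to look and compute and a tool call to move; the robot and the scene stay as the last step left them, time stands still between calls to the robot, and variables do not carry over. Pictures are saved under pics/ and viewed, at most 10 in all, crops included, and the job is handed in when it is done.

Besides the shell and the picture viewer there is one more tool, called after ">>>" as name(argument=value, ...) on one line, values as JSON. move_arm: Moves the arm, as the interface text tells. Its arguments: {"type":"object","properties":{"rows":{"type":"array","items":{"type":"object","properties":{"translation":{"type":"array","items":{"type":"number"}},"rot":{"type":"array","items":{"type":"number"}},"hand":{"type":"number"}}}},"squeeze":{"type":"number"}},"required":["rows"]}

```bash
mkdir -p pics
cat > h.py <<'E'
import numpy as np, cv2
from station import arm
from scipy.spatial.transform import Rotation as R
def cam(n):
    p=arm.camera_params(n); o=np.array(p["orientation"],float)
    M=R.from_euler('xyz',o).as_matrix() if o.size==3 else (o if o.shape==(3,3) else R.from_quat(o).as_matrix())
    f=210/np.tan(np.radians(p["vfov"])/2); return p,M,np.array(p["position"]),f
def cw(n,pt): p,M,t,f=cam(n); return M@np.array(pt)+t
def cloud(n,d):
    p,M,t,f=cam(n); K=np.array([[f,0,p["cx"]],[0,f,p["cy"]],[0,0,1]])
    v,u=np.mgrid[0:420,0:560]; x=np.stack([u.ravel(),v.ravel()],1).astype(float)
    xd=(x-[p["cx"],p["cy"]])/f; xu=xd.copy()
    for _ in range(20): xu=xd/(1+p["k1"]*(xu**2).sum(1,keepdims=True))
    z=d.ravel()[:,None]; P=np.hstack([xu*z,z])@M.T+t
    P[d.ravel()==0]=np.nan
    return P.reshape(420,560,3)
def proj(n,P):
    p,M,t,f=cam(n); c=(np.atleast_2d(P)-t)@M; s=c[:,:2]/c[:,2:]
    return s*(1+p["k1"]*(s**2).sum(1,keepdims=True))*f+[p["cx"],p["cy"]]
E
python3 - <<'E'
from h import *
for n in("top","side"):
    print(n,arm.camera_params(n))
    im,d=arm.grab_frame(n); cv2.imwrite(f"pics/{n}0.png",im[:,:,::-1]); np.save(n+"0.npy",d)
    for l in("pot_mouth","lid_grip","pot_lid","sample_pot","pot_cradle","plain_lid","open_jar"):
        for r in arm.pinpoint(l,n)[:3]: print(l,round(r["p"],2),cw(n,r["point"]).round(3))
print(arm.get_state())
E
```

```text
top {'vfov': 48.87764444121379, 'cx': 277.8476921390404, 'cy': 211.21968526915683, 'k1': -0.09576626349355492, 'position': array([ 0.39177762, -0.08988573,  1.42668216]), 'orientation': array([-3.01134992, -0.00635364, -1.55076375])}
pot_mouth 0.7 [ 0.499 -0.155  0.091]
lid_grip 0.74 [0.477 0.35  0.043]
lid_grip 0.5 [0.512 0.115 0.003]
pot_lid 0.68 [ 0.473  0.351 -0.004]
sample_pot 0.6 [ 0.503 -0.152  0.002]
pot_cradle 0.94 [ 0.464 -0.604 -0.002]
pot_cradle 0.65 [ 0.501 -0.154 -0.004]
plain_lid 0.64 [0.511 0.118 0.   ]
open_jar 0.91 [ 0.716  0.085 -0.004]
side {'vfov': 57.92024726583587, 'cx': 280.9192361414327, 'cy': 211.6888569568037, 'k1': -0.0796589168334341, 'position': array([1.68221967, 0.30225034, 0.97033905]), 'orientation': array([-2.2233029 ,  0.02223489,  1.9063795 ])}
pot_mouth 0.63 [ 0.502 -0.152  0.09 ]
lid_grip 0.6 [0.478 0.351 0.047]
pot_lid 0.76 [0.478 0.352 0.001]
sample_pot 0.93 [ 0.497 -0.158  0.003]
pot_cradle 0.64 [ 0.499 -0.151 -0.004]
pot_cradle 0.58 [ 0.467 -0.609 -0.001]
open_jar 0.7 [ 0.448 -0.385 -0.004]
open_jar 0.69 [0.714 0.086 0.   ]
{'t': 0.8, 'q': array([-1.01889109e+00,  3.58566136e-01,  1.18891262e-02,  1.24237697e-05,
       -1.22409877e+00, -2.88106470e-01]), 'qd': array([ 0.00063663, -0.00057386, -0.00095694,  0.00028605,  0.00140973,
        0.00010658]), 'joint_efforts': array([ 7.94128027e-04, -5.82280326e+01,  2.93288255e+01,  7.00204119e+00,
        1.25820914e-02, -3.48506171e-05]), 'eef_pos': array([ 0.17598   , -0.65162976,  0.21028066]), 'ee_rot': array([-3.14156963e+00, -5.36483783e-06, -2.87778966e+00]), 'force': array([0.20192591, 0.33087127, 0.216685  ]), 'moment': array([ 0.01108755,  0.02596254, -0.0502873 ]), 'gripper_force': 0.0, 'width': 0.08739130518877565}
```

View pics/top0.png

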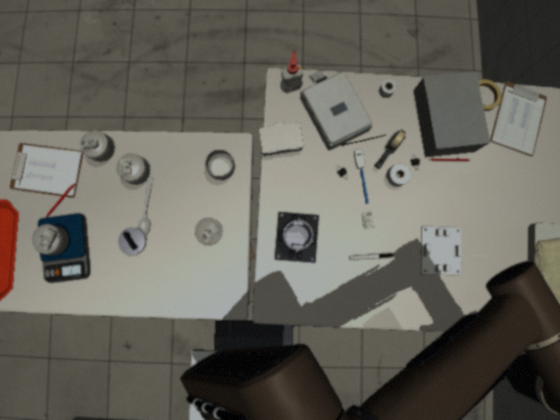

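View pics/side0.png

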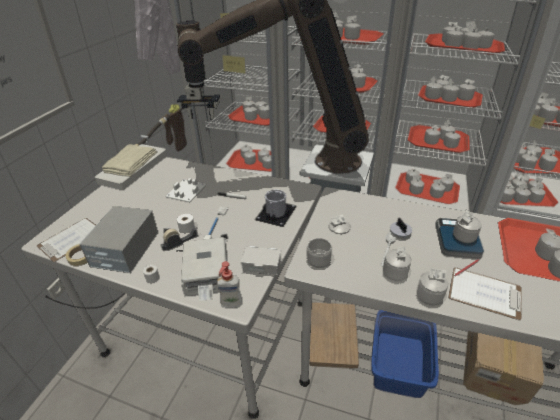

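Top view: pot in the black cradle at (298,236), bar-grip lid at (132,240) with the spoon bowl beside it at (145,225), plain lid at (208,231), white decoy cradle at (441,250). The side view agrees. Next I measure the angles.

```bash
cat > m.py <<'E'
from h import *
out=[]
for n in("top","side"):
    im=cv2.imread(f"pics/{n}0.png"); P=cloud(n,np.load(n+"0.npy"))
    X,Y,Z=P[...,0],P[...,1],P[...,2]
    g=cv2.cvtColor(im,cv2.COLOR_BGR2GRAY)
    dl=np.hypot(X-.477,Y-.351)
    m=(dl<.05)&(Z>.040)&(Z<.07)
    q=P[m][:,:2]; c=(q.max(0)+q.min(0))/2; r=cv2.minAreaRect((q*1000).astype(np.float32))
    w,V=np.linalg.eigh(np.cov(q.T)); print(n,"bar",len(q),q.mean(0),r,np.degrees(np.arctan2(V[1,1],V[0,1])),"z",np.nanmax(Z[m]))
    m=(dl<.055)&(Z>.012)&(Z<.034); q=P[m]; print(" flange rect",cv2.minEnclosingCircle((q[:,:2]*1000).astype(np.float32)),np.median(q[:,2]))
    dp=np.hypot(X-.5,Y+.154)
    m=(dp<.06)&(Z>.086)&(Z<.1); q=P[m]; print(" rim",len(q),cv2.minEnclosingCircle((q[:,:2]*1000).astype(np.float32)),np.median(q[:,2]),q[:,:2].mean(0))
    m=(dp<.12)&(Z<.04)&(Z>-.01)&(g<70); m=cv2.morphologyEx(m.astype(np.uint8),cv2.MORPH_OPEN,np.ones((3,3)))>0
    q=P[m]; print(" cradle",len(q),cv2.minAreaRect((q[:,:2]*1000).astype(np.float32)))
    # rectified crops on planes
    for (cx,cy,z) in((.477,.351,.05),(.5,-.154,.093)):
        s=.09 if cy<0 else .06
        a=np.linspace(s,-s,380); xx,yy=np.meshgrid(a,a,indexing='ij') # up=+x, left=+y
        W=np.stack([cx+xx,cy+yy,np.full_like(xx,z)],-1).reshape(-1,3)
        uv=proj(n,W).reshape(380,380,2).astype(np.float32)
        out.append(cv2.remap(im,uv,None,cv2.INTER_CUBIC)[:290] if 0 else cv2.resize(cv2.remap(im,uv,None,cv2.INTER_CUBIC),(300,300)))
v=np.vstack([np.hstack(out[:2]),np.hstack(out[2:])]); v=cv2.convertScaleAbs(v,alpha=1.4)
cv2.imwrite("pics/rect0.png",v)
E
python3 m.py
```

```text
top bar 90 [0.47616768 0.35027354] ((476.06512451171875, 351.421630859375), (59.626285552978516, 12.93061637878418), 38.04785919189453) -144.3213418647842 z 0.06048782161768207
 flange rect ((475.1833801269531, 352.8111572265625), 43.71932601928711) 0.02391925853380461
 rim 149 ((500.3277893066406, -152.6051025390625), 45.43449401855469) 0.08904786384661545 [ 0.50024846 -0.15423309]
 cradle 1039 ((500.5608825683594, -153.60430908203125), (123.07479095458984, 144.92562866210938), 86.75819396972656)
side bar 57 [0.48517382 0.35207547] ((480.8240051269531, 349.7779541015625), (55.58623504638672, 17.902271270751953), 42.867374420166016) -145.011493125713 z 0.061628891368831984
 flange rect ((480.566650390625, 352.80633544921875), 44.69377136230469) 0.025250149584315096
 rim 87 ((506.9253234863281, -158.99742126464844), 49.59105682373047) 0.08938825261885819 [ 0.50390306 -0.15668046]
 cradle 356 ((509.0561218261719, -154.2724151611328), (123.15172576904297, 142.6597900390625), 86.5830307006836)
```

View pics/rect0.png

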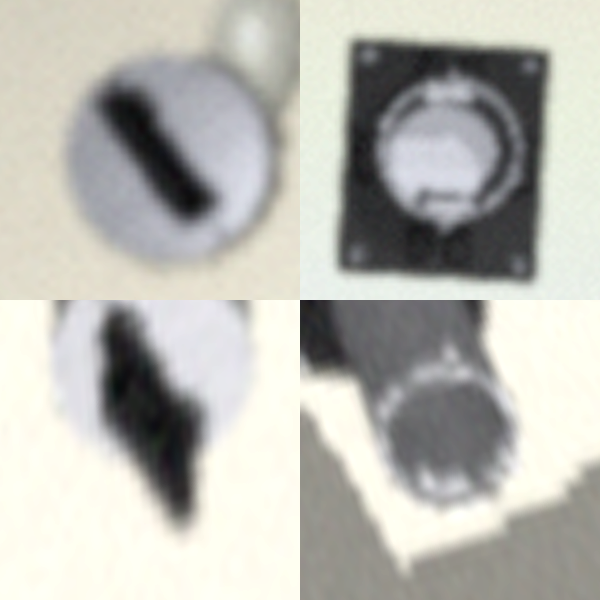

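The lid's bar is at about 38° with its centre at (0.477, 0.351). The pot centre is (0.5005, −0.1538) and the cradle yaw about −3.2°. The rim reads z ≈ 0.089 (expected 0.093), and the flange and cradle sizes match the list. So the tool yaw is −142° to grasp, −113° to insert and −183° when locked. Joint 6 stays in range throughout.

>>> move_arm(rows=[{"translation": [-44.4,40.0,-4],"rot": [0,0,0],"hand": 0.3},{"translation": [-44.4,40.0,-4],"rot": [0,0,0],"hand": 0.3},{"translation": [-44.4,40.0,-4],"rot": [0,0,0],"hand": 0.3},{"translation": [-44.4,40.0,-4],"rot": [0,0,0],"hand": 0.3},{"translation": [-44.4,40.0,-4],"rot": [0,0,0],"hand": 0.3},{"translation": [-44.4,40.0,-4],"rot": [0,0,0],"hand": 0.3},{"translation": [-44.4,40.0,-4],"rot": [0,0,0],"hand": 0.3},{"translation": [-44.4,40.0,-4],"rot": [0,0,0],"hand": 0.3}])

```text
t: 1.47
eef_pos: [0.3571, -0.3705, 0.233]
ee_rot: [-3.141, 0.001, -2.878]
force: [0.1, -0.7, 0.4]
width: 0.0614
gripper_force: 0.0
```

```bash
cat > go.py <<'E'
import sys
from h import *
# target x y z yaw(deg), tool down
s=arm.get_state(); M=R.from_euler('xyz',s["ee_rot"]); x,y,z,w=map(float,sys.argv[1:5])
T=R.from_euler('xyz',[np.pi,0,np.radians(w)])
print(s["t"],s["eef_pos"].round(4),np.degrees(s["ee_rot"]).round(2),"F",s["force"].round(1),"w",round(s["width"],4),round(s["gripper_force"],1))
d=np.array([x,y,z])-s["eef_pos"]
print("trans cm",(M.inv().apply(d)*100).round(2),"rot",np.degrees((M.inv()*T).as_rotvec()).round(2),"rows",np.linalg.norm(d)/.0417,"q6",s["q"][5])
E
python3 go.py .477 .351 .2 -142
```

```text
1.4667 [ 0.3571 -0.3705  0.233 ] [-1.7997e+02  4.0000e-02 -1.6489e+02] F [ 0.1 -0.7  0.4] w 0.0614 0.0
trans cm [-30.37  66.54   3.28] rot [ -0.04   0.03 -22.89] rows 17.55798444094336 q6 -0.885297763949649
```

>>> move_arm(rows=[{"translation": [-19,33,0],"rot": [0,0,0],"hand": 0.3},{"translation": [-19,33,0],"rot": [0,0,0],"hand": 0.3},{"translation": [-19,33,0],"rot": [0,0,0],"hand": 0.3},{"translation": [-19,33,0],"rot": [0,0,0],"hand": 0.3},{"translation": [-19,33,0],"rot": [0,0,0],"hand": 0.3},{"translation": [-19,33,0],"rot": [0,0,0],"hand": 0.3},{"translation": [-19,33,0],"rot": [0,0,0],"hand": 0.3},{"translation": [-19,33,0],"rot": [0,0,0],"hand": 0.3}])

```text
t: 2.13
eef_pos: [0.4418, -0.0479, 0.2332]
ee_rot: [3.142, 0.002, -2.878]
force: [0.5, -0.2, -0.5]
width: 0.0612
gripper_force: 0.0
```

```bash
python3 go.py .477 .351 .2 -142
```

```text
2.1333 [ 0.4418 -0.0479  0.2332] [ 1.8000e+02  9.0000e-02 -1.6487e+02] F [ 0.5 -0.2 -0.5] w 0.0612 0.0
trans cm [-13.81  37.59   3.34] rot [-2.000e-02  9.000e-02 -2.287e+01] rows 9.637211815923816 q6 -1.6450427385365662
```

>>> move_arm(rows=[{"translation": [-13.8,37.6,3.3],"rot": [0,0,-22.9],"hand": 0.3},{"translation": [-13.8,37.6,3.3],"rot": [0,0,-22.9],"hand": 0.3},{"translation": [-13.8,37.6,3.3],"rot": [0,0,-22.9],"hand": 0.3},{"translation": [-13.8,37.6,3.3],"rot": [0,0,-22.9],"hand": 0.3},{"translation": [-13.8,37.6,3.3],"rot": [0,0,-22.9],"hand": 0.3},{"translation": [-13.8,37.6,3.3],"rot": [0,0,-22.9],"hand": 0.3},{"translation": [-13.8,37.6,3.3],"rot": [0,0,-22.9],"hand": 0.3},{"translation": [-13.8,37.6,3.3],"rot": [0,0,-22.9],"hand": 0.3}])

```text
t: 2.8
eef_pos: [0.4706, 0.2831, 0.2054]
ee_rot: [3.141, 0.001, -2.478]
force: [1.3, -0.4, 0.5]
width: 0.0614
gripper_force: 0.0
```

```bash
python3 go.py .477 .351 .1 -142
```

```text
2.8 [0.4706 0.2831 0.2054] [ 1.7999e+02  5.0000e-02 -1.4196e+02] F [ 1.3 -0.4  0.5] w 0.0614 0.0
trans cm [-4.68  4.95 10.54] rot [0.01 0.05 0.04] rows 3.009249303856845 q6 -1.8052545388303447
```

>>> move_arm(rows=[{"translation": [-4.7,5.0,5],"rot": [0,0,0],"hand": 0.3},{"translation": [-4.7,5.0,5],"rot": [0,0,0],"hand": 0.3},{"translation": [-4.7,5.0,9.5],"rot": [0,0,0],"hand": 0.3},{"translation": [-4.7,5.0,9.5],"rot": [0,0,0],"hand": 0.3},{"translation": [-4.7,5.0,9.5],"rot": [0,0,0],"hand": 0.3},{"translation": [-4.7,5.0,9.5],"rot": [0,0,0],"hand": 0.3}])

```text
t: 3.3
eef_pos: [0.4778, 0.3492, 0.1114]
ee_rot: [-3.141, 0.001, -2.478]
force: [1.3, -0.1, 0.8]
width: 0.0612
gripper_force: 0.0
```

```bash
python3 go.py .477 .351 .044 -142
python3 - <<'E'
from h import *
for n in("top","side"):
    im,d=arm.grab_frame(n); 
    for l in("lid_grip","pot_mouth"):
        for r in arm.pinpoint(l,n)[:2]: print(n,l,round(r["p"],2),cw(n,r["point"]).round(4))
    if n=="side":
        u=proj(n,[.477,.351,.06])[0].astype(int); c=im[max(u[1]-50,0):u[1]+50,u[0]-60:u[0]+60,::-1]
        cv2.imwrite("pics/a.png",cv2.resize(c,None,fx=5,fy=5,interpolation=2)); print(u)
E
```

```text
3.3 [0.4778 0.3492 0.1114] [-1.7996e+02  4.0000e-02 -1.4196e+02] F [ 1.3 -0.1  0.8] w 0.0612 0.0
trans cm [-0.05  0.19  6.74] rot [-0.04  0.04  0.04] rows 1.617619682968885 q6 -1.8693625062568227
top lid_grip 0.68 [0.4776 0.3521 0.045 ]
top pot_mouth 0.57 [ 0.5019 -0.1558  0.0881]
top pot_mouth 0.3 [ 0.4452 -0.3855 -0.0023]
side lid_grip 0.77 [0.4789 0.3527 0.0453]
side pot_mouth 0.8 [ 0.5022 -0.154   0.0911]
[402 220]
```

View pics/a.png

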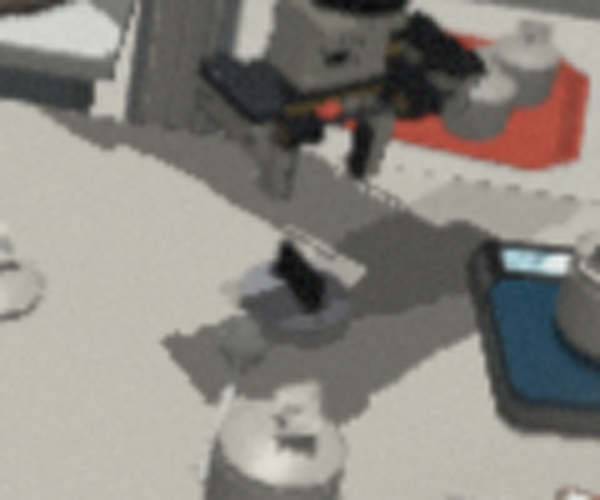

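The side view shows the open fingers either side of the black bar, clear above the spoon. I go down and grasp.

>>> move_arm(rows=[{"translation": [-0.1,0.2,3],"rot": [0,0,0],"hand": 0.3},{"translation": [-0.1,0.2,5.5],"rot": [0,0,0],"hand": 0.3},{"translation": [-0.1,0.2,6.7],"rot": [0,0,0],"hand": 0.3},{"translation": [-0.1,0.2,6.7],"rot": [0,0,0],"hand": 0.3},{"translation": [-0.1,0.2,6.7],"rot": [0,0,0],"hand": 0.3},{"translation": [-0.1,0.2,6.7],"rot": [0,0,0],"hand": 0.6},{"translation": [-0.1,0.2,6.7],"rot": [0,0,0],"hand": 0.8},{"translation": [-0.1,0.2,6.7],"rot": [0,0,0],"hand": 1}], squeeze=15)

```text
t: 4.27
eef_pos: [0.4773, 0.3521, 0.0445]
ee_rot: [3.141, 0.002, -2.478]
force: [-0.2, 0.6, -0.3]
width: 0.0465
gripper_force: 0.0
```

>>> move_arm(rows=[{"translation": [0,0,0],"rot": [0,0,0],"hand": 1},{"translation": [0,0,0],"rot": [0,0,0],"hand": 1},{"translation": [0,0,0],"rot": [0,0,0],"hand": 1},{"translation": [0,0,0],"rot": [0,0,0],"hand": 1},{"translation": [0,0,0],"rot": [0,0,0],"hand": 1},{"translation": [0,0,0],"rot": [0,0,0],"hand": 1}], squeeze=45)

```text
t: 4.77
eef_pos: [0.4767, 0.3514, 0.0431]
ee_rot: [-3.142, -0.0, -2.478]
force: [0.9, 0.4, 0.2]
width: 0.0068
gripper_force: 0.0
```

```bash
python3 go.py .477 .351 .2 -142
```

```text
4.7667 [0.4767 0.3514 0.0431] [-180.     -0.   -141.98] F [0.9 0.4 0.2] w 0.0068 0.0
trans cm [  0.    -0.05 -15.69] rot [-0.   -0.    0.02] rows 3.761816902576262 q6 -1.8723611525234307
```

Run:
```python
from h import *
s=[]
for n in("side","top"):
    im,d=arm.grab_frame(n); P=cloud(n,d)
    for r in arm.pinpoint("lid_grip",n)[:2]: print(n,round(r["p"],2),cw(n,r["point"]).round(4))
    u=proj(n,[.477,.351,.05])[0].astype(int); c=im[u[1]-35:u[1]+35,u[0]-35:u[0]+35,::-1]
    s.append(cv2.resize(c,(400,400),interpolation=2))
cv2.imwrite("pics/b.png",np.hstack(s)); print(arm.get_state()["width"])
```

```text
side 0.53 [0.4804 0.3491 0.0452]
top 0.45 [0.4775 0.3491 0.044 ]
0.00031995262442355955
```

View pics/b.png

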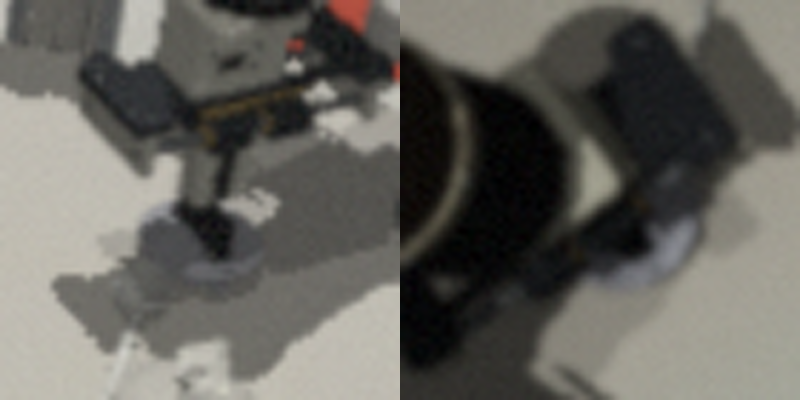

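Width is 0, so the fingers closed without the bar between them. I check where they sit relative to the bar using depth.

Run:
```python
from h import *
s=arm.get_state(); print(s["width"],s["gripper_force"],s["force"],s["moment"],s["eef_pos"],s["q"].round(3))
ims=[]
for n in("side","top"):
    im,d=arm.grab_frame(n); P=cloud(n,d); X,Y,Z=P[...,0],P[...,1],P[...,2]
    for lo,hi in((.012,.034),(.034,.05),(.05,.062),(.065,.08),(.08,.1)):
        m=(np.hypot(X-.477,Y-.351)<.07)&(Z>lo)&(Z<hi); q=P[m][:,:2]
        if len(q)>4: print(n,lo,hi,len(q),q.mean(0).round(4),[np.round(v,1) for v in cv2.minAreaRect((q*1000).astype(np.float32))])
    a=np.linspace(.07,-.07,380); xx,yy=np.meshgrid(a,a,indexing='ij')
    W=np.stack([.477+xx,.351+yy,np.full_like(xx,.05)],-1).reshape(-1,3); uv=proj(n,W).reshape(380,380,2).astype(np.float32)
    o=cv2.convertScaleAbs(cv2.remap(im[:,:,::-1].copy(),uv,None,cv2.INTER_CUBIC),alpha=1.7)
    # mark tcp
    cv2.circle(o,(int(190-(s["eef_pos"][1]-.351)/.14*380),int(190-(s["eef_pos"][0]-.477)/.14*380)),4,(0,0,255),1); ims.append(o)
cv2.imwrite("pics/c.png",np.hstack(ims))
```

```text
0.00031995262442355955 0.0 [ 0.14975373 -0.65487408 -0.45076407] [-0.02295973  0.03516653  0.00616982] [0.47670541 0.3513997  0.04310758] [ 0.965  0.382 -0.378 -0.    -0.81  -1.872]
side 0.012 0.034 190 [0.4889 0.3503] [array([483. , 351.3]), array([78.2, 80.6]), np.float64(1.6)]
side 0.034 0.05 37 [0.488  0.3521] [array([484.1, 350.8]), array([54.5, 12.2]), np.float64(39.0)]
side 0.05 0.062 20 [0.4934 0.3589] [array([494.5, 360.3]), array([32.3, 11.9]), np.float64(35.5)]
side 0.065 0.08 29 [0.4869 0.3518] [array([487.4, 352.3]), array([19.3, 34.4]), np.float64(6.6)]
side 0.08 0.1 43 [0.4865 0.3529] [array([485.9, 354.8]), array([17.2, 40.6]), np.float64(23.6)]
top 0.012 0.034 199 [0.4609 0.3344] [array([466., 334.]), array([45.8, 88.1]), np.float64(53.7)]
top 0.034 0.05 7 [0.4579 0.3349] [array([457.6, 334. ]), array([ 4.7, 12.3]), np.float64(76.6)]
top 0.05 0.062 9 [0.4561 0.3367] [array([455.9, 336.7]), array([6.1, 8.5]), np.float64(50.0)]
```

View pics/c.png

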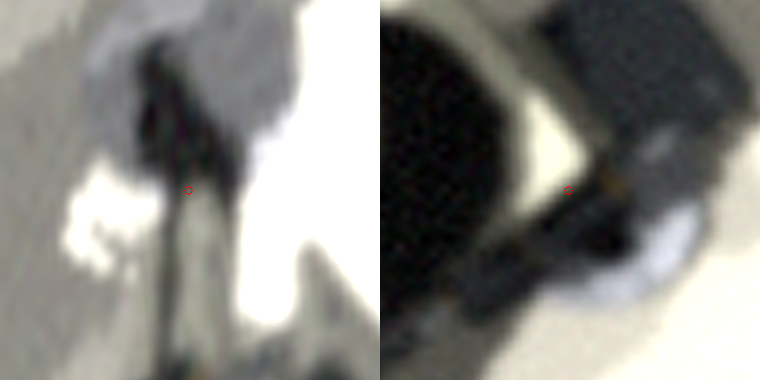

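The pictures are ambiguous about the fingers, which appear to straddle the bar's middle even though the width reads 0. A small lift will show whether the lid is held.

>>> move_arm(rows=[{"translation": [0,0,-1.5],"rot": [0,0,0],"hand": 1},{"translation": [0,0,-4],"rot": [0,0,0],"hand": 1},{"translation": [0,0,-4],"rot": [0,0,0],"hand": 1},{"translation": [0,0,-4],"rot": [0,0,0],"hand": 1},{"translation": [0,0,-4],"rot": [0,0,0],"hand": 1},{"translation": [0,0,-4],"rot": [0,0,0],"hand": 1}])

```text
t: 5.57
eef_pos: [0.4763, 0.351, 0.0824]
ee_rot: [-3.142, -0.001, -2.478]
force: [0.1, 0.3, -0.1]
width: 0.0001
gripper_force: 0.0
```

Run:
```python
from h import *
s=arm.get_state(); print(s["width"],s["gripper_force"],s["force"],s["moment"],s["eef_pos"])
ims=[]
for n in("side","top"):
    im,d=arm.grab_frame(n)
    for r in arm.pinpoint("lid_grip",n)[:2]: print(n,round(r["p"],2),cw(n,r["point"]).round(4))
    u=proj(n,[.477,.351,.07])[0].astype(int); c=im[u[1]-35:u[1]+35,u[0]-35:u[0]+35,::-1]
    ims.append(cv2.convertScaleAbs(cv2.resize(c,(400,400),interpolation=2),alpha=1.6))
cv2.imwrite("pics/d.png",np.hstack(ims))
```

```text
0.00012927292911917682 0.0 [ 0.08621296  0.3452979  -0.13721742] [0.04921601 0.03082865 0.02305759] [0.47628905 0.35099331 0.08244448]
side 0.84 [0.4786 0.3552 0.0435]
top 0.62 [0.478  0.3498 0.0435]
```

View pics/d.png

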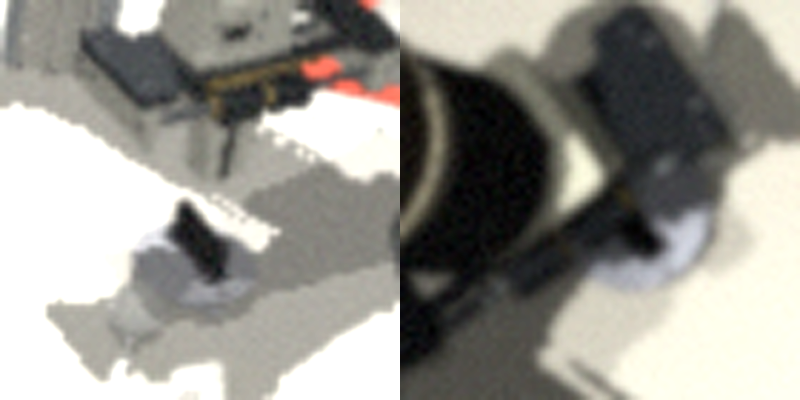

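The lid stayed on the table. The shut fingertips show about 4 px above where their reported position projects. I measure the real fingertip height from depth, first closed and then opened.

```bash
cat > tip.py <<'E'
from h import *
s=arm.get_state(); e=s["eef_pos"]; print(s["t"],e.round(4),s["width"])
A=R.from_euler('xyz',s["ee_rot"]).as_matrix()
n="side"
im,d=arm.grab_frame(n); P=cloud(n,d)
L=(P-e)@A  # tool coords
m=(abs(L[...,0])<.04)&(abs(L[...,1])<.075)&(L[...,2]>-.09)&(L[...,2]<.045)&(P[...,2]>.063)
q=L[m]
for lo in np.arange(-.09,.04,.008):
    k=q[(q[:,2]>=lo)&(q[:,2]<lo+.008)]
    if len(k): print(round(lo,3),len(k),"x",k[:,0].min().round(3),k[:,0].max().round(3),"y",k[:,1].min().round(3),k[:,1].max().round(3),"ymed",np.median(k[:,1]).round(3))
E
python3 tip.py
```

```text
5.7667 [0.4765 0.3511 0.0825] 0.00029225167299423536
-0.09 15 x -0.038 0.006 y -0.039 0.028 ymed -0.034
-0.082 1 x -0.004 -0.004 y -0.037 -0.037 ymed -0.037
-0.074 2 x -0.006 -0.002 y -0.025 -0.023 ymed -0.024
-0.066 16 x -0.015 0.001 y -0.024 0.015 ymed -0.016
-0.058 20 x -0.016 0.006 y -0.024 0.016 ymed -0.011
-0.05 18 x -0.013 0.005 y -0.021 0.02 ymed -0.006
-0.042 18 x -0.013 0.003 y -0.02 0.017 ymed -0.005
-0.034 19 x -0.014 0.015 y -0.019 0.013 ymed -0.014
-0.026 16 x -0.013 0.009 y -0.018 0.014 ymed -0.008
```

>>> move_arm(rows=[{"translation": [0,0,-4],"rot": [0,0,0],"hand": 0.6},{"translation": [0,0,-4],"rot": [0,0,0],"hand": 0.3},{"translation": [0,0,-4],"rot": [0,0,0],"hand": 0.3},{"translation": [0,0,-4],"rot": [0,0,0],"hand": 0.3},{"translation": [0,0,-4],"rot": [0,0,0],"hand": 0.3},{"translation": [0,0,-4],"rot": [0,0,0],"hand": 0.3},{"translation": [0,0,-4],"rot": [0,0,0],"hand": 0.3},{"translation": [0,0,-4],"rot": [0,0,0],"hand": 0.3}])

```text
t: 6.48
eef_pos: [0.4765, 0.3512, 0.1226]
ee_rot: [-3.141, -0.001, -2.478]
force: [-0.3, -0.5, -0.1]
width: 0.0483
gripper_force: 0.0
```

```bash
python3 tip.py
```

```text
6.4833 [0.4765 0.3512 0.1226] 0.04832863698404415
-0.09 15 x -0.039 0.005 y -0.06 0.058 ymed 0.027
-0.082 8 x -0.014 0.012 y 0.027 0.037 ymed 0.03
-0.074 14 x -0.014 0.002 y -0.05 0.045 ymed 0.029
-0.066 28 x -0.014 0.004 y -0.046 0.041 ymed 0.021
-0.058 24 x -0.015 0.007 y -0.045 0.04 ymed 0.023
-0.05 22 x -0.015 0.009 y -0.043 0.04 ymed 0.022
-0.042 25 x -0.014 0.007 y -0.041 0.037 ymed 0.022
-0.034 23 x -0.012 0.007 y -0.041 0.04 ymed 0.023
-0.026 22 x -0.013 0.008 y -0.042 0.034 ymed 0.022
-0.018 1 x -0.004 -0.004 y 0.025 0.025 ymed 0.025
```

The depth shows the real fingertips about 18 mm above the reported TCP, when they should be 14 mm below it. The reported z is therefore about 32 mm too low, and the sideways position agrees. For tips at z = 0.031, the reported z must be about 0.013.

>>> move_arm(rows=[{"translation": [0,0,4],"rot": [0,0,0],"hand": 0.4},{"translation": [0,0,8],"rot": [0,0,0],"hand": 0.4},{"translation": [0,0,9],"rot": [0,0,0],"hand": 0.4},{"translation": [0,0,10],"rot": [0,0,0],"hand": 0.4},{"translation": [0,0,10.5],"rot": [0,0,0],"hand": 0.4},{"translation": [0,0,10.8],"rot": [0,0,0],"hand": 0.4},{"translation": [0,0,10.8],"rot": [0,0,0],"hand": 0.4},{"translation": [0,0,10.8],"rot": [0,0,0],"hand": 0.4}])

```text
t: 7.2
eef_pos: [0.4774, 0.3522, 0.0165]
ee_rot: [3.141, 0.002, -2.478]
force: [-0.4, 0.9, -0.1]
width: 0.0527
gripper_force: 0.0
```

```bash
sed -i 's/>.063)/>.031)/' tip.py; python3 tip.py; python3 go.py .477 .351 .012 -142
```

```text
7.2 [0.4774 0.3522 0.0165] 0.052672892552302425
-0.09 15 x -0.04 -0.002 y -0.059 0.061 ymed 0.028
-0.082 3 x -0.014 0.005 y 0.027 0.036 ymed 0.03
-0.074 10 x -0.014 0.012 y -0.046 0.045 ymed 0.031
-0.066 19 x -0.014 0.002 y -0.046 0.046 ymed 0.025
-0.058 22 x -0.014 0.008 y -0.047 0.043 ymed 0.025
-0.05 28 x -0.02 0.009 y -0.045 0.039 ymed 0.008
-0.042 45 x -0.031 0.01 y -0.044 0.038 ymed -0.004
-0.034 36 x -0.031 0.013 y -0.043 0.04 ymed -0.006
-0.026 35 x -0.029 0.013 y -0.043 0.034 ymed -0.009
-0.018 9 x -0.032 0.012 y -0.012 0.027 ymed -0.007
7.25 [0.4773 0.3522 0.0165] [ 1.7997e+02  1.2000e-01 -1.4197e+02] F [-0.6 -0.3 -0.4] w 0.0524 0.0
trans cm [ 0.1  -0.07  0.45] rot [0.03 0.12 0.03] rows 0.11274330559328848 q6 -1.8723139894901626
```

>>> move_arm(rows=[{"translation": [0,0,0.2],"rot": [0,0,0],"hand": 0.6},{"translation": [0,0,0.2],"rot": [0,0,0],"hand": 1},{"translation": [0,0,0.2],"rot": [0,0,0],"hand": 1},{"translation": [0,0,0.2],"rot": [0,0,0],"hand": 1},{"translation": [0,0,0.2],"rot": [0,0,0],"hand": 1},{"translation": [0,0,0.2],"rot": [0,0,0],"hand": 1},{"translation": [0,0,0.2],"rot": [0,0,0],"hand": 1},{"translation": [0,0,0.2],"rot": [0,0,0],"hand": 1}], squeeze=40)

```text
t: 7.92
eef_pos: [0.4767, 0.3514, 0.0131]
ee_rot: [-3.142, -0.0, -2.478]
force: [-0.2, -0.2, 0.5]
width: 0.0107
gripper_force: 40.0
```

>>> move_arm(rows=[{"translation": [0,0,0],"rot": [0,0,0],"hand": 1},{"translation": [0,0,0],"rot": [0,0,0],"hand": 1},{"translation": [0,0,0],"rot": [0,0,0],"hand": 1}])

```text
t: 8.17
eef_pos: [0.4767, 0.3514, 0.0131]
ee_rot: [-3.142, -0.0, -2.478]
force: [0.0, 0.1, 0.8]
width: 0.0106
gripper_force: 40.0
```

Gripped: width 10.6 mm at 40 N. With the lid on the table the reported z is 0.0131, so fully seated should read about 0.086. I lift and carry it over.

>>> move_arm(rows=[{"translation": [0,0,-3],"rot": [0,0,0],"hand": 1},{"translation": [0,0,-7],"rot": [0,0,0],"hand": 1},{"translation": [0,0,-11],"rot": [0,0,0],"hand": 1},{"translation": [0,0,-15],"rot": [0,0,0],"hand": 1},{"translation": [0,0,-16],"rot": [0,0,0],"hand": 1},{"translation": [0,0,-16],"rot": [0,0,0],"hand": 1}])

```text
t: 8.67
eef_pos: [0.4782, 0.3531, 0.1775]
ee_rot: [3.14, 0.007, -2.478]
force: [0.4, -0.3, -1.9]
width: 0.011
gripper_force: 40.0
```

```bash
python3 go.py .5005 -.154 .17 -113.2
```

```text
8.6667 [0.4782 0.3531 0.1775] [ 179.91    0.42 -141.97] F [ 0.4 -0.3 -1.9] w 0.011 40.0
trans cm [ 29.49 -41.31   0.48] rot [-2.000e-02  4.300e-01 -2.876e+01] rows 12.173112803140938 q6 -1.8723519207838843
```

>>> move_arm(rows=[{"translation": [1.5,-2,0],"rot": [0,0,-3],"hand": 1},{"translation": [3.5,-5,0],"rot": [0,0,-6],"hand": 1},{"translation": [5.5,-8,0],"rot": [0,0,-10],"hand": 1},{"translation": [7.7,-11,0],"rot": [0,0,-14],"hand": 1},{"translation": [9.9,-14,0],"rot": [0,0,-18],"hand": 1},{"translation": [12.1,-17,0],"rot": [0,0,-22],"hand": 1},{"translation": [14.3,-20,0],"rot": [0,0,-26],"hand": 1},{"translation": [16.4,-23,0],"rot": [0,0,-28.8],"hand": 1}])

```text
t: 9.33
eef_pos: [0.4879, 0.0672, 0.172]
ee_rot: [3.14, -0.001, -1.972]
force: [0.5, 0.4, -1.6]
width: 0.0108
gripper_force: 40.0
```

```bash
python3 go.py .5005 -.154 .17 -113.2
```

```text
9.3333 [0.4879 0.0672 0.172 ] [ 1.7992e+02 -6.0000e-02 -1.1297e+02] F [ 0.5  0.4 -1.6] w 0.0108 40.0
trans cm [19.88 -9.79  0.21] rot [ 0.08 -0.06  0.23] rows 5.3138263680501385 q6 -0.937030560309464
```

>>> move_arm(rows=[{"translation": [3.5,-1.7,0],"rot": [0,0,0],"hand": 1},{"translation": [7,-3.4,0],"rot": [0,0,0],"hand": 1},{"translation": [10.5,-5.1,0],"rot": [0,0,0],"hand": 1},{"translation": [14,-6.9,0],"rot": [0,0,0],"hand": 1},{"translation": [17,-8.4,0],"rot": [0,0,0],"hand": 1},{"translation": [19.3,-9.5,0],"rot": [0,0,0],"hand": 1},{"translation": [20.0,-9.8,0.2],"rot": [0,0,0],"hand": 1},{"translation": [20.0,-9.8,0.2],"rot": [0,0,0],"hand": 1}])

```text
t: 10.0
eef_pos: [0.4992, -0.155, 0.1693]
ee_rot: [3.139, -0.001, -1.979]
force: [0.7, 0.4, -0.3]
width: 0.0109
gripper_force: 40.0
```

>>> move_arm(rows=[{"translation": [0,0,1],"rot": [0,0,0],"hand": 1},{"translation": [0,0,2],"rot": [0,0,0],"hand": 1},{"translation": [0,0,2],"rot": [0,0,0],"hand": 1},{"translation": [0,0,2],"rot": [0,0,0],"hand": 1}])

```text
t: 10.33
eef_pos: [0.4997, -0.1523, 0.1499]
ee_rot: [3.139, -0.001, -1.974]
force: [0.2, 0.1, 0.0]
width: 0.0106
gripper_force: 40.0
```

```bash
cat > chk.py <<'E'
from h import *
s=arm.get_state(); print(s["t"],s["eef_pos"],np.degrees(s["ee_rot"]).round(2))
ims=[]
for n in("side","top"):
    im,d=arm.grab_frame(n); P=cloud(n,d); X,Y,Z=P[...,0],P[...,1],P[...,2]
    for l in("lid_grip","pot_lid","pot_mouth","sample_pot"):
        for r in arm.pinpoint(l,n)[:1]: print(n,l,round(r["p"],2),cw(n,r["point"]).round(4))
    for nm,lo,hi in(("rim",.085,.098),("body",.04,.085),("flange",s["eef_pos"][2]+.004,s["eef_pos"][2]+.018),("bar",s["eef_pos"][2]+.02,s["eef_pos"][2]+.045)):
        m=(np.hypot(X-.5,Y+.154)<.06)&(Z>lo)&(Z<hi); q=P[m]
        if len(q)>5: 
            k=cv2.minAreaRect((q[:,:2]*1000).astype(np.float32)); print(nm,len(q),q.mean(0).round(4),"x",q[:,0].min().round(4),q[:,0].max().round(4),"y",q[:,1].min().round(4),q[:,1].max().round(4),np.round(k[0],1),np.round(k[1],1),round(k[2],1))
    u=proj(n,[.5,-.154,.1])[0].astype(int); c=im[u[1]-30:u[1]+30,u[0]-30:u[0]+30,::-1]
    ims.append(cv2.convertScaleAbs(cv2.resize(c,(400,400),interpolation=2),alpha=1.5))
import sys; cv2.imwrite(sys.argv[1],np.hstack(ims))
E
python3 chk.py pics/e.png
```

```text
10.3333 [ 0.49974694 -0.15229522  0.14994809] [ 1.7988e+02 -5.0000e-02 -1.1311e+02]
side pot_lid 0.72 [ 0.4973 -0.1501  0.1365]
side pot_mouth 0.94 [ 0.4993 -0.152   0.0916]
side sample_pot 0.61 [ 0.4981 -0.1563  0.0067]
rim 98 [ 0.5044 -0.1561  0.0894] x 0.4553 0.5543 y -0.1986 -0.1123 [ 506.2 -153.4] [90.7 85.7] 50.0
body 310 [ 0.5087 -0.1545  0.0635] x 0.461 0.5577 y -0.1961 -0.112 [ 506.5 -156.4] [86.9 83.7] 47.6
flange 139 [ 0.5156 -0.1484  0.1623] x 0.4648 0.5446 y -0.1958 -0.111 [ 509.1 -150.5] [74.8 79.4] 20.7
bar 72 [ 0.5138 -0.1465  0.1848] x 0.4844 0.5259 y -0.1733 -0.1257 [ 509.3 -151.9] [37.5 43.5] 19.4
top lid_grip 0.52 [ 0.5015 -0.1581  0.1834]
top pot_lid 0.47 [ 0.4969 -0.1523  0.1358]
top pot_mouth 0.53 [ 0.443  -0.3851 -0.0032]
top sample_pot 0.51 [ 0.4458 -0.3854 -0.001 ]
rim 19 [ 0.4609 -0.1405  0.0894] x 0.4523 0.4719 y -0.1582 -0.1204 [ 461.1 -137.8] [40.2  8.4] 70.1
body 9 [ 0.4593 -0.1402  0.0795] x 0.4496 0.4723 y -0.1528 -0.1234 [ 460.9 -136.6] [34.2  6.6] 60.3
flange 33 [ 0.4629 -0.1381  0.1614] x 0.457 0.4705 y -0.1545 -0.1215 [ 462.7 -137.5] [35.5  7.2] 70.2
```

View pics/e.png

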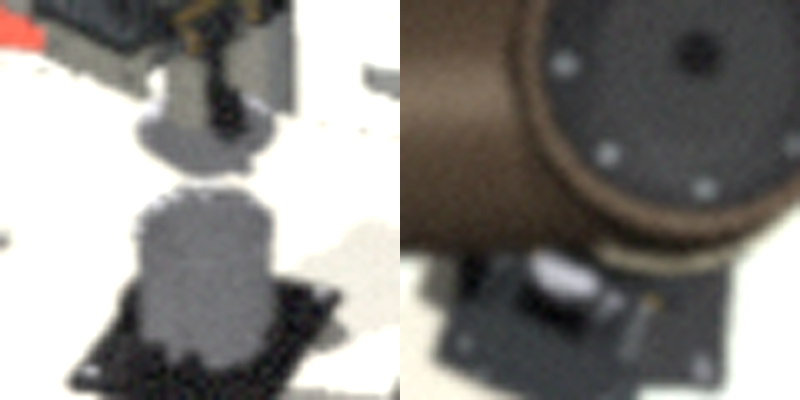

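The lid is over the pot, bar roughly in line with the dots. In the side view the lid spans 136–276 px and the pot 138–275 px, so it is centred apart from about 1.5 mm in y and 1 mm in x. I correct that and go down.

>>> move_arm(rows=[{"translation": [0.1,-0.15,1],"rot": [0,0,0],"hand": 1},{"translation": [0.1,-0.15,2.2],"rot": [0,0,0],"hand": 1},{"translation": [0.1,-0.15,3.2],"rot": [0,0,0],"hand": 1},{"translation": [0.1,-0.15,4.0],"rot": [0,0,0],"hand": 1},{"translation": [0.1,-0.15,4.5],"rot": [0,0,0],"hand": 1},{"translation": [0.1,-0.15,5.0],"rot": [0,0,0],"hand": 1},{"translation": [0.1,-0.15,5.3],"rot": [0,0,0],"hand": 1},{"translation": [0.1,-0.15,5.3],"rot": [0,0,0],"hand": 1}])

```text
t: 11.5
eef_pos: [0.5012, -0.1548, 0.0976]
ee_rot: [3.141, -0.0, -1.975]
force: [0.2, 0.5, -1.1]
width: 0.0109
gripper_force: 40.0
```

```bash
python3 go.py .5007 -.1538 .086 -113.2
```

```text
11.5 [ 0.5012 -0.1548  0.0976] [ 1.7996e+02 -2.0000e-02 -1.1319e+02] F [ 0.2  0.5 -1.1] w 0.0109 40.0
trans cm [-0.07  0.09  1.16] rot [ 0.04 -0.02  0.01] rows 0.2783454156921703 q6 -0.4795027064719716
```

No contact, and the plug is already 8 mm below the rim. I continue slowly.

>>> move_arm(rows=[{"translation": [-0.05,0.05,0.3],"rot": [0,0,0],"hand": 1},{"translation": [-0.05,0.05,0.6],"rot": [0,0,0],"hand": 1},{"translation": [-0.05,0.05,0.9],"rot": [0,0,0],"hand": 1},{"translation": [-0.05,0.05,1.05],"rot": [0,0,0],"hand": 1},{"translation": [-0.05,0.05,1.15],"rot": [0,0,0],"hand": 1},{"translation": [-0.05,0.05,1.2],"rot": [0,0,0],"hand": 1},{"translation": [-0.05,0.05,1.2],"rot": [0,0,0],"hand": 1}])

```text
t: 12.08
eef_pos: [0.5012, -0.1541, 0.0861]
ee_rot: [3.142, -0.0, -1.976]
force: [-0.2, 0.4, -0.6]
width: 0.0104
gripper_force: 40.0
```

>>> move_arm(rows=[{"translation": [0,0,0],"rot": [0,0,0],"hand": 1},{"translation": [0,0,0],"rot": [0,0,0],"hand": 1},{"translation": [0,0,0],"rot": [0,0,0],"hand": 1}])

```text
t: 12.33
eef_pos: [0.5013, -0.1541, 0.0863]
ee_rot: [-3.141, 0.0, -1.975]
force: [-0.5, 0.4, -1.1]
width: 0.011
gripper_force: 40.0
```

Still no upward force, so I step down until it seats.

>>> move_arm(rows=[{"translation": [0,0,0.1],"rot": [0,0,0],"hand": 1},{"translation": [0,0,0.1],"rot": [0,0,0],"hand": 1},{"translation": [0,0,0.1],"rot": [0,0,0],"hand": 1}])

```text
t: 12.58
eef_pos: [0.5012, -0.1541, 0.0851]
ee_rot: [3.142, -0.0, -1.975]
force: [0.2, -0.3, -1.4]
width: 0.0108
gripper_force: 40.0
```

>>> move_arm(rows=[{"translation": [0,0,0.1],"rot": [0,0,0],"hand": 1},{"translation": [0,0,0.1],"rot": [0,0,0],"hand": 1},{"translation": [0,0,0.1],"rot": [0,0,0],"hand": 1}])

```text
t: 12.83
eef_pos: [0.5013, -0.1541, 0.0842]
ee_rot: [-3.141, 0.0, -1.975]
force: [0.8, 0.7, -0.9]
width: 0.011
gripper_force: 40.0
```

>>> move_arm(rows=[{"translation": [0,0,0.1],"rot": [0,0,0],"hand": 1},{"translation": [0,0,0.1],"rot": [0,0,0],"hand": 1},{"translation": [0,0,0.2],"rot": [0,0,0],"hand": 1},{"translation": [0,0,0.2],"rot": [0,0,0],"hand": 1},{"translation": [0,0,0.2],"rot": [0,0,0],"hand": 1}])

```text
t: 13.25
eef_pos: [0.5015, -0.1541, 0.084]
ee_rot: [-3.14, -0.0, -1.975]
force: [-6.5, 3.5, 17.6]
width: 0.0107
gripper_force: 40.0
```

```bash
python3 chk.py pics/f.png
```

```text
13.25 [ 0.50146927 -0.15414549  0.08402084] [-179.94   -0.   -113.14]
side lid_grip 0.5 [ 0.5022 -0.1503  0.1161]
side pot_lid 0.67 [ 0.5041 -0.1561  0.0937]
side pot_mouth 0.51 [ 0.4987 -0.1514  0.0916]
side sample_pot 0.63 [ 0.4974 -0.1594  0.0035]
rim 136 [ 0.5213 -0.1509  0.0939] x 0.4695 0.5522 y -0.1985 -0.1121 [ 513.8 -154.1] [75.9 86.3] 15.4
body 184 [ 0.534  -0.145   0.0625] x 0.4883 0.5556 y -0.1963 -0.1142 [ 526.5 -147.9] [47.2 85.3] 22.8
flange 165 [ 0.5198 -0.1501  0.0954] x 0.4695 0.5522 y -0.1985 -0.1121 [ 513.8 -154.1] [75.9 86.3] 15.4
bar 71 [ 0.5134 -0.1474  0.1179] x 0.4854 0.5289 y -0.1754 -0.1285 [ 508.7 -153.7] [34.6 45.1] 22.8
top lid_grip 0.67 [ 0.5606 -0.3759 -0.0029]
top pot_lid 0.36 [ 0.4938 -0.1523  0.0714]
rim 33 [ 0.4628 -0.1392  0.0931] x 0.4523 0.4717 y -0.1579 -0.1232 [ 462.4 -139.3] [37.3  8.7] 63.5
body 9 [ 0.4562 -0.1441  0.0721] x 0.4497 0.4638 y -0.1529 -0.1294 [ 456.8 -140.1] [24.9  6.6] 70.1
flange 31 [ 0.4628 -0.1398  0.0939] x 0.4523 0.4717 y -0.1579 -0.1232 [ 462.4 -139.3] [37.3  8.7] 63.5
```

View pics/f.png

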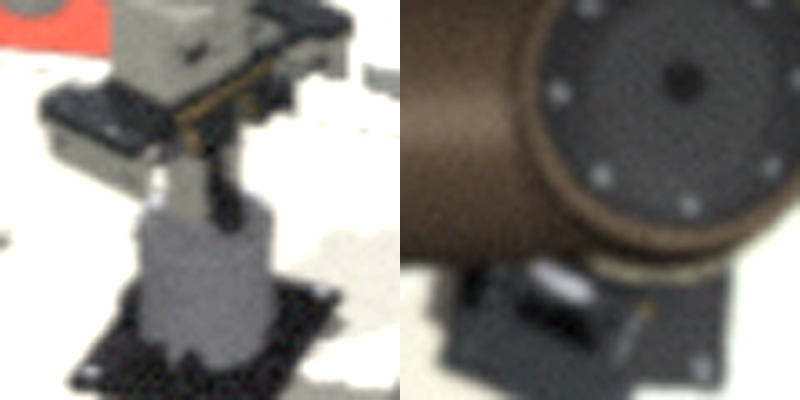

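The lid is seated: 17.6 N at z = 0.084, with the flange flush on the rim in the side view. I ease the push and start turning clockwise, which is positive tool z.

>>> move_arm(rows=[{"translation": [0,0.06,-0.1],"rot": [0,0,0],"hand": 1},{"translation": [0,0.06,-0.1],"rot": [0,0,0],"hand": 1},{"translation": [0,0.06,-0.1],"rot": [0,0,0],"hand": 1}], squeeze=50)

```text
t: 14.0
eef_pos: [0.5011, -0.1539, 0.084]
ee_rot: [-3.141, 0.0, -1.975]
force: [-3.2, 1.6, 9.4]
width: 0.0105
gripper_force: 50.0
```

>>> move_arm(rows=[{"translation": [0,0,0],"rot": [0,0,3],"hand": 1},{"translation": [0,0,0],"rot": [0,0,6],"hand": 1},{"translation": [0,0,0],"rot": [0,0,9],"hand": 1},{"translation": [0,0,0],"rot": [0,0,12],"hand": 1},{"translation": [0,0,0],"rot": [0,0,15],"hand": 1},{"translation": [0,0,0],"rot": [0,0,18],"hand": 1},{"translation": [0,0,0],"rot": [0,0,20],"hand": 1},{"translation": [0,0,0],"rot": [0,0,20],"hand": 1}])

```text
t: 14.67
eef_pos: [0.5015, -0.1542, 0.0841]
ee_rot: [-3.14, 0.001, -2.326]
force: [-1.4, -1.1, 7.8]
width: 0.0107
gripper_force: 50.0
```

```bash
cat > st.py <<'E'
from h import *
s=arm.get_state(); print(s["t"],s["eef_pos"].round(4),np.degrees(s["ee_rot"]).round(2),s["force"].round(1),s["moment"].round(2),s["width"],s["gripper_force"])
E
python3 st.py
```

```text
14.6667 [ 0.5015 -0.1542  0.0841] [-1.7991e+02  3.0000e-02 -1.3327e+02] [-1.4 -1.1  7.8] [-0.07  0.46  0.01] 0.010655444941487867 50.00568330287933
```

Turning freely with low moment. I continue.

>>> move_arm(rows=[{"translation": [0,0,0],"rot": [0,0,4],"hand": 1},{"translation": [0,0,0],"rot": [0,0,8],"hand": 1},{"translation": [0,0,0],"rot": [0,0,12],"hand": 1},{"translation": [0,0,0],"rot": [0,0,16],"hand": 1},{"translation": [0,0,0],"rot": [0,0,20],"hand": 1},{"translation": [0,0,0],"rot": [0,0,24],"hand": 1},{"translation": [0,0,0],"rot": [0,0,26],"hand": 1},{"translation": [0,0,0],"rot": [0,0,26],"hand": 1}])

```text
t: 15.33
eef_pos: [0.5016, -0.1541, 0.0841]
ee_rot: [-3.14, 0.001, -2.78]
force: [-0.4, -0.2, 8.1]
width: 0.0106
gripper_force: 50.0
```

```bash
python3 st.py
```

```text
15.3333 [ 0.5016 -0.1541  0.0841] [-1.7993e+02  7.0000e-02 -1.5928e+02] [-0.4 -0.2  8.1] [-0.08  0.46  0.07] 0.010597187285161368 50.00362157821655
```

>>> move_arm(rows=[{"translation": [0,0,0],"rot": [0,0,4],"hand": 1},{"translation": [0,0,0],"rot": [0,0,8],"hand": 1},{"translation": [0,0,0],"rot": [0,0,12],"hand": 1},{"translation": [0,0,0],"rot": [0,0,16],"hand": 1},{"translation": [0,0,0],"rot": [0,0,19],"hand": 1},{"translation": [0,0,0],"rot": [0,0,21],"hand": 1},{"translation": [0,0,0],"rot": [0,0,22.5],"hand": 1},{"translation": [0,0,0],"rot": [0,0,22.5],"hand": 1}])

```text
t: 16.0
eef_pos: [0.5016, -0.1541, 0.0841]
ee_rot: [-3.141, 0.002, 3.111]
force: [-0.6, -1.0, 7.2]
width: 0.0108
gripper_force: 50.0
```

```bash
python3 st.py
```

```text
16.0 [ 0.5016 -0.1541  0.0841] [-1.7996e+02  1.0000e-01  1.7826e+02] [-0.6 -1.   7.2] [-0.1   0.43  0.02] 0.01081096878455273 50.004066824913025
```

>>> move_arm(rows=[{"translation": [0,0,0],"rot": [0,0,1],"hand": 1},{"translation": [0,0,0],"rot": [0,0,2],"hand": 1},{"translation": [0,0,0],"rot": [0,0,2.5],"hand": 1},{"translation": [0,0,0],"rot": [0,0,2.5],"hand": 1}])

```text
t: 16.33
eef_pos: [0.5016, -0.1541, 0.0841]
ee_rot: [-3.141, 0.002, 3.069]
force: [-0.9, -0.0, 6.9]
width: 0.011
gripper_force: 50.0
```

```bash
python3 st.py
```

```text
16.3333 [ 0.5016 -0.1541  0.0841] [-1.7997e+02  1.0000e-01  1.7583e+02] [-0.9 -0.   6.9] [-0.02  0.41  0.11] 0.010994706054195575 50.00959753990173
```

>>> move_arm(rows=[{"translation": [0,0,0],"rot": [0,0,1],"hand": 1},{"translation": [0,0,0],"rot": [0,0,2],"hand": 1},{"translation": [0,0,0],"rot": [0,0,2],"hand": 1},{"translation": [0,0,0],"rot": [0,0,2],"hand": 1}])

```text
t: 16.67
eef_pos: [0.5014, -0.1545, 0.0841]
ee_rot: [-3.141, 0.001, 3.034]
force: [-2.1, -2.4, 8.1]
width: 0.0106
gripper_force: 50.0
```

```bash
python3 st.py
```

```text
16.6667 [ 0.5014 -0.1545  0.0841] [-1.7994e+02  8.0000e-02  1.7386e+02] [-2.1 -2.4  8.1] [-0.88  0.49  0.17] 0.0106260827088041 50.01419484615326
```

Resistance is building at 2.9° past the ribs, so the lid is at its stop. Now a slow straight lift, checking the weight first.

>>> move_arm(rows=[{"translation": [0,0,-0.2],"rot": [0,0,0],"hand": 1},{"translation": [0,0,-0.4],"rot": [0,0,0],"hand": 1},{"translation": [0,0,-0.6],"rot": [0,0,0],"hand": 1},{"translation": [0,0,-0.9],"rot": [0,0,0],"hand": 1},{"translation": [0,0,-1.2],"rot": [0,0,0],"hand": 1},{"translation": [0,0,-1.5],"rot": [0,0,0],"hand": 1},{"translation": [0,0,-1.5],"rot": [0,0,0],"hand": 1}])

```text
t: 17.25
eef_pos: [0.501, -0.1538, 0.0987]
ee_rot: [3.142, 0.001, 3.034]
force: [-0.3, -0.5, -3.8]
width: 0.0104
gripper_force: 50.0
```

```bash
python3 st.py
```

```text
17.25 [ 0.501  -0.1538  0.0987] [1.8000e+02 4.0000e-02 1.7382e+02] [-0.3 -0.5 -3.8] [-0.02 -0.05  0.03] 0.010372866139499667 49.99855399131775
```

The tool is carrying the pot. I continue to about 0.228.

>>> move_arm(rows=[{"translation": [0,0,-1],"rot": [0,0,0],"hand": 1},{"translation": [0,0,-2],"rot": [0,0,0],"hand": 1},{"translation": [0,0,-3],"rot": [0,0,0],"hand": 1},{"translation": [0,0,-4],"rot": [0,0,0],"hand": 1},{"translation": [0,0,-5],"rot": [0,0,0],"hand": 1},{"translation": [0,0,-6],"rot": [0,0,0],"hand": 1},{"translation": [0,0,-7],"rot": [0,0,0],"hand": 1},{"translation": [0,0,-8],"rot": [0,0,0],"hand": 1}])

```text
t: 17.92
eef_pos: [0.5006, -0.1538, 0.1793]
ee_rot: [3.141, 0.0, 3.034]
force: [0.2, 0.1, -4.0]
width: 0.0106
gripper_force: 50.0
```

>>> move_arm(rows=[{"translation": [0,0,-1],"rot": [0,0,0],"hand": 1},{"translation": [0,0,-2],"rot": [0,0,0],"hand": 1},{"translation": [0,0,-3],"rot": [0,0,0],"hand": 1},{"translation": [0,0,-4],"rot": [0,0,0],"hand": 1},{"translation": [0,0,-4.7],"rot": [0,0,0],"hand": 1},{"translation": [0,0,-5],"rot": [0,0,0],"hand": 1},{"translation": [0,0,-5],"rot": [0,0,0],"hand": 1},{"translation": [0,0,-5],"rot": [0,0,0],"hand": 1}])

```text
t: 18.58
eef_pos: [0.5005, -0.1537, 0.2279]
ee_rot: [3.141, -0.0, 3.034]
force: [0.2, -0.4, -5.0]
width: 0.0106
gripper_force: 50.0
```

>>> move_arm(rows=[{"translation": [0,0,0],"rot": [0,0,0],"hand": 1},{"translation": [0,0,0],"rot": [0,0,0],"hand": 1},{"translation": [0,0,0],"rot": [0,0,0],"hand": 1},{"translation": [0,0,0],"rot": [0,0,0],"hand": 1},{"translation": [0,0,0],"rot": [0,0,0],"hand": 1},{"translation": [0,0,0],"rot": [0,0,0],"hand": 1}])

```text
t: 19.08
eef_pos: [0.5006, -0.1538, 0.228]
ee_rot: [-3.142, -0.0, 3.034]
force: [-0.3, -0.0, -3.9]
width: 0.0104
gripper_force: 50.0
```

```bash
python3 st.py
python3 - <<'E'
from h import *
n="side"; im,d=arm.grab_frame(n); P=cloud(n,d); X,Y,Z=P[...,0],P[...,1],P[...,2]
for r in arm.pinpoint("sample_pot",n)[:1]+arm.pinpoint("pot_lid",n)[:1]: print(r["p"],cw(n,r["point"]).round(4))
m=(np.hypot(X-.5,Y+.154)<.065)&(Z>.1)&(Z<.25); print(np.percentile(Z[m],[0,1,5,50]))
u=proj(n,[.5,-.154,.13])[0].astype(int); c=im[u[1]-55:u[1]+45,u[0]-50:u[0]+50,::-1]
cv2.imwrite("pics/g.png",cv2.convertScaleAbs(cv2.resize(c,(550,550),interpolation=2),alpha=1.4))
E
```

```text
19.0833 [ 0.5006 -0.1538  0.228 ] [-1.8000e+02 -1.0000e-02  1.7382e+02] [-0.3 -0.  -3.9] [-0.04  0.    0.03] 0.010397161926879603 49.9982213973999
0.78 [ 0.4988 -0.1559  0.1475]
0.45 [ 0.4974 -0.1533  0.2143]
[0.14617641 0.1511854  0.15862832 0.21234668]
```

View pics/g.png

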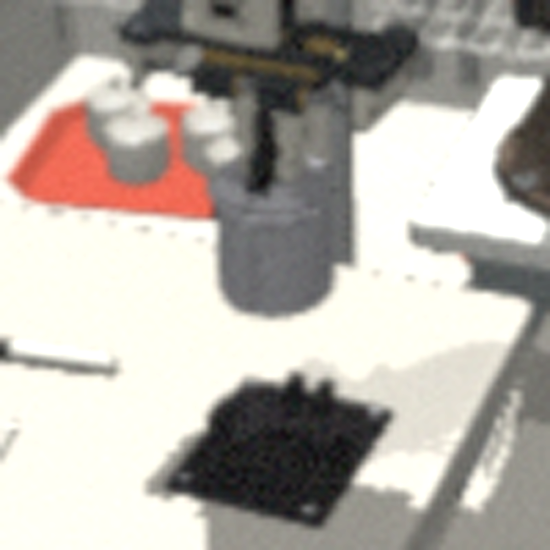

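The pot hangs level from its lid above the empty cradle, with its underside at about 0.15 m. I hand in.

```bash
python3 -c "
from station import arm
print(arm.job_done())"
```

```text
the job is handed in; nothing more can be done
None
```

The pot is closed and lifted: its lid is seated and turned to the stop, and the pot hangs level and steady about 15 cm above the table over its cradle. I handed the job in at about 19 s and no verdict came back; the first grasp closed on nothing because the reported tool height read about 32 mm low, and I corrected for that.

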